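Fit the knob on the valve's D-shaft and hold it pressed

TASK

Pick up the dark grey pointer knob standing on the spare parts table, turn it so that the flat in its bore matches the flat of the D-shaft on the ceramic cartridge valve, and push it fully onto the shaft. Then keep pressing straight down until the sprung spindle has gone down as far as it goes, and finish while still holding the knob pressed down like that, without letting go. Leave the other parts on the table where they are.

Things in the scene. Friction and masses are not known exactly. Their poses are not given: they have to be found in the camera images.
- knob_grip (a point): Loose dark grey plastic knob, 54 mm tall, 80 g, standing bore-down. On a skirt 47 mm wide, 22 mm high stands the bar to grip: 14 mm thick (y), 20 mm either side of the axis (x), 22 to 54 mm above the underside. The +x end has a pointed nose to 34 mm from the axis; -x is blunt. Point: on the axis, 38 mm above the underside. z up, x to the nose; the bore's flat is on the nose side (+x).
- bore_end (a point): Closed inner end of the knob's D-bore, on its axis 16 mm above the underside, axes as knob_grip. The bore opens downwards, 16 mm deep, 18.8 mm across, its flat 5.1 mm from the axis on the +x side, with a 2 mm bevel at the mouth.
- shaft_tip (a point): Centre of the top end of the valve's upright steel D-shaft, 94 mm above the table at rest. The shaft is 16 mm across, flat 4 mm from the axis on the +x side, 2 mm bevel round its end, 26 mm out of the nut. z up, x out through the flat: the knob fits when its x and this x agree within about 8 degrees. It turns only stiffly (0.5 N m).
- spindle (a joint): How far the sprung D-shaft is pressed down: 0 at rest, 0.007 m fully down on its stop. It yields from about 5 N and is fully down at about 12 N. The seated knob's underside is then still 3 mm clear of the nut.
- valve: Fixed square aluminium manifold, 90 mm wide, 20 mm high, with the grey ceramic cartridge (46 to 54 mm across, up to 62 mm above the table) and a round steel nut (28 mm across, up to 68 mm) that the D-shaft comes out of. Origin at the centre of its underside on the table, z up. A flat steel tab under the nut sticks out 30 mm from the axis on the side of the shaft's flat and turns with the shaft.
- coupling: Bystander: green plastic pipe coupling, an upright tube 42 mm across and 54 mm high; origin at the centre of its underside.
- bell: Bystander: chrome bicycle bell, a dome 56 mm across and 41 mm high; origin at the centre of its underside.
- hinge_a: Bystander: stainless hinge lying flat, 66 x 53 mm, 9 mm high; origin at the centre of its underside.
- hinge_b: Bystander: the second hinge of the pair, the same.
- spare: Bystander: spare grey ceramic cartridge, stepped, 36 mm across and 60 mm high; origin at the centre of its underside.
- tin: Bystander: small open steel cup, 68 mm across and 38 mm high; origin at the centre of its underside.
- spanner: Bystander: steel spanner 140 mm long lying flat, pointing away from the robot; origin near the middle of its underside.
Not all that is in view belongs to the job. Leave any orange or yellow look-alike of the part that bears knob_grip alone. What is meant by the valve is not red, and is the larger of those in its own colour.

How it is judged:
By the outcome, as a careful person would: the job done as asked, in the order asked, and still so for the second after the job is handed in, while the arm keeps its last pose, push and grip.
It also fails if it takes over 38 s, if anything falls off the work surface, if the arm or the gripper's body presses on something with over 40 N, if the wrist force passes 120 N, or if a joint passes its speed limit or range.

ROBOT

A 6-joint arm with a two-finger parallel gripper is mounted at the origin on the work surface. World frame = base frame: x ahead of the robot, y to its left, z up, the work surface at z = 0. Lengths are in m, angles in rad, forces in N, time in s.
With the tool pointing down it reaches from about 0.25 to 0.8 m from the base axis. Payload 3.9 kg.
Tool frame: the origin (TCP) lies at the very end of the fingers, on their centre line; the grasp point (between the pads) lies 19 mm behind it; z points along the fingers, y is the line along which they close (so a half turn about z gives the same grasp; the last joint's range is limited). The gripper opens to 85 mm and grips with 20 to 120 N. Pads are 22 mm wide; open, the fingers measure 114 mm over their backs; the gripper's body (76 mm by 85 mm) begins 54 mm behind the grasp point. The pads swing forward as they close: fully open they stand 13 mm farther back than shut.
Start: joints at [1.213, 0.26, -0.138, 1.173, 0, 1.571], TCP at [0.184, 0.492, 0.231] pointing down, gripper open.
Joint ranges: [-2.78, 2.78], [-0.83, 1.72], [-1.28, 1.37], [-1.9, 2.12], [-1.57, 1.48], [-3.14, 3.14]. Speed limits (rad/s): [2.57, 2.57, 3.14, 3.14, 3.14, 3.14].

INTERFACE

Orientations are given as a unit quaternion [x, y, z, w].
In Python, from workcell import sense, vision, manip gives the robot as it stands.
- The arm moves only by the tool arm_command, never from a script. Its argument "targets" is text: rows parted by semicolons, each of 7 numbers parted by spaces: the turn, a rotation vector about the tool's x, y, z in degrees, then the shift along the tool's x, y, z in m, then the finger opening in m, from 0 to 0.0854. A call has 1 to 20 rows; each row is the pose to reach, as a shift and turn from the pose commanded when the call began, along the tool's axes at that moment; what a row does not reach only later rows make up. A row lasts 1/12 s, in which the tool goes at most 41.7 mm and 7.16 degrees, less where a joint would pass 70% of its speed; a pose out of reach is approached as far as the arm can. A call with a gripper value outside its range is refused whole. The fingers move at their own pace and stop on an object; "force" is the grip in N (left out, the last holds). Time passes only in rows, so rows that repeat a pose let the fingers close. It gives the time, the measured TCP pose, the force, the opening and the grip force at its end, in the units of the state.
- sense(): the state, without advancing time (a new reading comes with each control period).
- vision.camera(name): name is "side" or "top" or "wrist"; returns a dict with "color" (420x560x3 uint8, red, green, blue), "z_map" (420x560 float32, m along the optical axis (not along the pixel's ray), 0 where there is no reading), "vfov" (degrees; the focal length in pixels is half the picture's height over the tangent of half this angle, whatever the lens; pixels are square), "cx", "cy" (the principal point, pixels), "R" (3x3) and "t" (3): a world point X has camera coordinates R X + t. Camera axes: x right, y down, z forward; pixel columns grow to the right and rows downward; lengths in m; the calibration is good to about 2 mm. A picture is of the moment at which its call begins.
- manip.sign_off(): hands the job in; it is judged then, once.
The state is a dict: "time": time; "joint_positions": joint angles; "qd": joint speeds; "tau": joint torques, N m; "tool_pos": TCP position; "orientation": TCP orientation; "ft_force": force on the tool from outside, world axes, zero at the start; "wrist_torque": the same for the moment, N m; "opening": finger opening in m; "grasp_force": force on a finger pad.
Only numpy, scipy, OpenCV 4.12 (cv2) and the standard library are available. Lean on these libraries where they do the work, as an engineer would, in place of code of your own. Each camera call takes 0.05 s, during which the arm holds its last target. There are 200 camera calls.

## Working session

There is one attempt and no reset: what is moved stays moved. The work goes in short steps, Python scripts to look and compute and a tool call to move; the robot and the scene stay as the last step left them, time stands still between calls to the robot, and variables do not carry over. Pictures are saved under pics/ and viewed, at most 10 in all, crops included, and the job is handed in when it is done.

Besides the shell and the picture viewer there is one more tool, called after "Emit:" by a JSON object that holds its "api" and its "payload". arm_command: Moves the arm, as the interface text tells. Its arguments: {"type":"object","properties":{"targets":{"type":"string"},"force":{"type":"number"}},"required":["targets"]}

```bash
mkdir -p pics; cat > h.py <<'E'
import numpy as np, cv2, json
from workcell import sense, vision, manip
def cam(n):
    d=vision.camera(n); d['f']=d['color'].shape[0]/2/np.tan(np.radians(d['vfov'])/2); d['R']=np.array(d['R']); d['t']=np.array(d['t']); return d
def plane(d,uv,z):
    uv=np.atleast_2d(np.asarray(uv,float)); r=np.c_[(uv[:,0]-d['cx'])/d['f'],(uv[:,1]-d['cy'])/d['f'],np.ones(len(uv))]@d['R']
    c=-d['R'].T@d['t']; return c+r*((z-c[2])/r[:,2])[:,None]
def cloud(d):
    h,w=d['z_map'].shape; u,v=np.meshgrid(np.arange(w),np.arange(h)); z=d['z_map']
    P=np.stack([(u-d['cx'])/d['f']*z,(v-d['cy'])/d['f']*z,z],-1); P=(P-d['t'])@d['R']; P[z==0]=np.nan; return P
def proj(d,X):
    p=d['R']@np.asarray(X)+d['t']; return p[:2]/p[2]*d['f']+[d['cx'],d['cy']]
E
python3 - <<'E'
from h import *
im=[]
for n in ['top','side']:
    d=cam(n); im.append(d['color']); print(n,d['f'],d['cx'],d['cy'],-d['R'].T@d['t'],d['R'].round(2).tolist())
    np.savez(f'{n}.npz',**d)
    cv2.imwrite(f'pics/{n}.png',cv2.resize(d['color'][:,:,::-1],(800,600),interpolation=cv2.INTER_CUBIC))
E
```

```text
top 448.14836036527953 276.3302509348072 215.4428495075626 [0.38395683 0.08689062 1.14389523] [[-0.03, -1.0, -0.0], [-0.99, 0.03, -0.16], [0.16, -0.0, -0.99]]
side 448.5664135642872 276.4598718333968 214.30702201083952 [ 0.12109512 -0.53300291  0.91149433] [[0.8, -0.59, -0.02], [-0.45, -0.59, -0.67], [0.39, 0.55, -0.74]]
```

View pics/top.png

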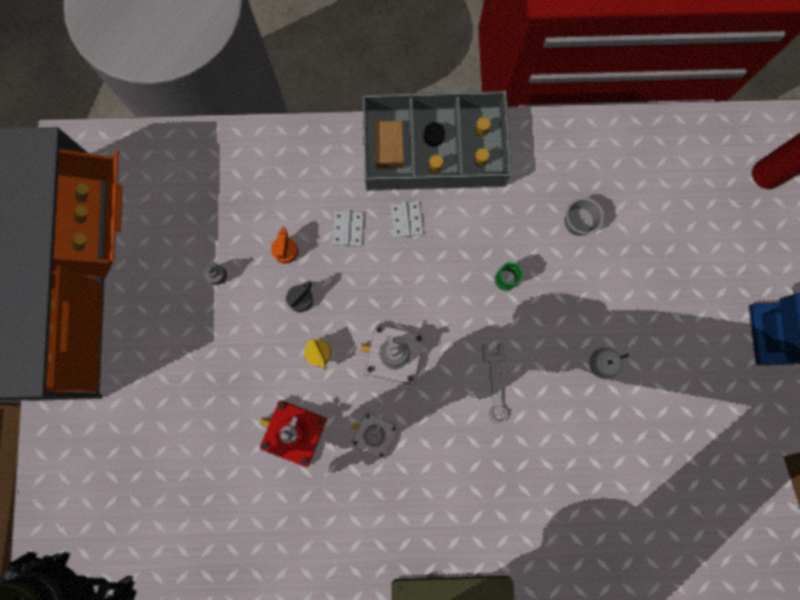

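View pics/side.png

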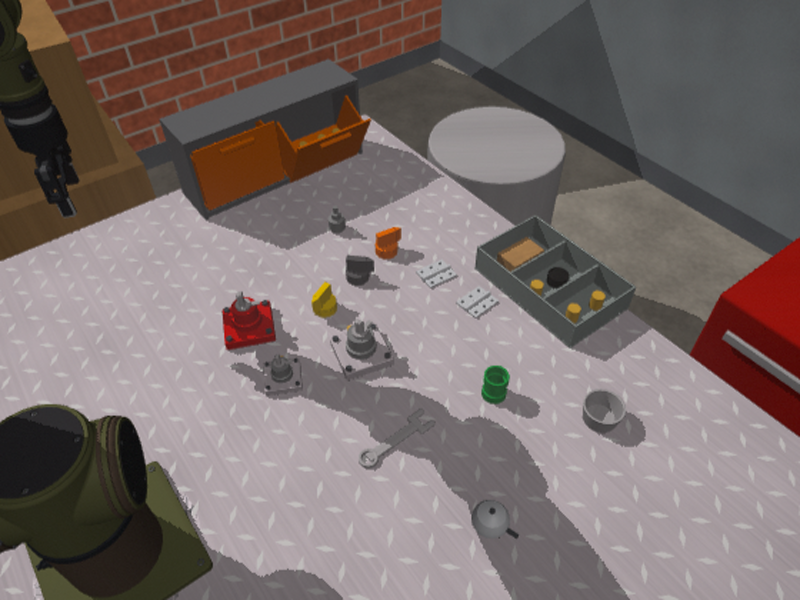

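The top view shows three knobs: dark grey at (300,296), orange at (284,246) and yellow at (317,352). The dark grey one is meant. There are three valves: a large grey one at (395,350), a small grey one at (375,435) and a red one at (290,433). The large grey one fits, because it isn't red and is the bigger of the two greys. I'll confirm both in one enlarged crop.

```bash
python3 - <<'E'
from h import *
T=dict(np.load('top.npz')); S=dict(np.load('side.npz'))
a=cv2.resize(T['color'][185:275,190:310,::-1],(800,600),interpolation=cv2.INTER_CUBIC)[:, :]
s=cv2.resize(S['color'][170:270,220:287,::-1],(402,600),interpolation=cv2.INTER_CUBIC)
a=cv2.resize(a,(398,298)); 
a=cv2.resize(T['color'][195:225,195:227,::-1],(398,373),interpolation=cv2.INTER_CUBIC)
b=cv2.resize(T['color'][225:270,250:298,::-1],(398,373),interpolation=cv2.INTER_CUBIC)
c=cv2.resize(S['color'][175:202,236:266,::-1],(398,225*1),interpolation=cv2.INTER_CUBIC)
e=cv2.resize(S['color'][218:268,228:284,::-1],(398,225),interpolation=cv2.INTER_CUBIC)
cv2.imwrite('pics/crop.png',np.vstack([np.hstack([a,b]),np.hstack([c,e])]))
P=cloud(T)
for nm,(r0,r1,c0,c1) in dict(knob=(190,222,195,226),valve=(222,270,248,300)).items():
    Q=P[r0:r1,c0:c1].reshape(-1,3); z=Q[:,2]
    print(nm,'max',np.nanmax(z),'hist',np.histogram(z[~np.isnan(z)],bins=np.arange(-.01,.12,.01))[0])
    for lo,hi in [(.012,.026),(.017,.025),(.046,.058),(.055,.066),(.085,.1)]:
        q=Q[(z>lo)&(z<hi)]
        if len(q)>3: print(lo,hi,len(q),q.mean(0).round(4),cv2.minAreaRect(q[:,:2].astype(np.float32)*1000))
E
```

```text
knob max 0.05818282491551935 hist [306 382  29 118  20  24 111   0   0   0   0   0]
0.012 0.026 133 [0.5816 0.2502 0.0215] ((586.9421997070312, 253.411376953125), (46.615291595458984, 46.642948150634766), 85.98937225341797)
0.017 0.025 118 [0.5821 0.2509 0.0217] ((586.318115234375, 254.14862060546875), (46.50669860839844, 44.88251495361328), 67.49858856201172)
0.046 0.058 123 [0.5893 0.2501 0.0535] ((591.408447265625, 248.75392150878906), (15.071560859680176, 52.715877532958984), 45.18124771118164)
0.055 0.066 37 [0.5873 0.252  0.0562] ((588.380615234375, 251.0763397216797), (12.219396591186523, 45.133140563964844), 48.01319122314453)
valve max 0.09713682078705602 hist [505 673 415 519  71   4  33 213  18   1  29   0]
0.012 0.026 898 [0.4809 0.0877 0.0202] ((483.59930419921875, 93.62457275390625), (105.62590026855469, 90.0325927734375), 75.83905792236328)
0.017 0.025 796 [0.4805 0.0863 0.0205] ((483.38128662109375, 93.02586364746094), (104.52285766601562, 89.56340789794922), 76.43905639648438)
0.046 0.058 10 [0.4777 0.0901 0.0547] ((478.42791748046875, 89.87840270996094), (41.92060852050781, 35.591888427734375), 23.73816680908203)
0.055 0.066 180 [0.4819 0.0862 0.0623] ((481.806640625, 86.51702117919922), (44.71122741699219, 45.443965911865234), 62.16987228393555)
0.085 0.1 30 [0.4798 0.0856 0.0934] ((480.4924621582031, 85.36292266845703), (11.760786056518555, 13.223844528198242), 44.92810821533203)
```

View pics/crop.png

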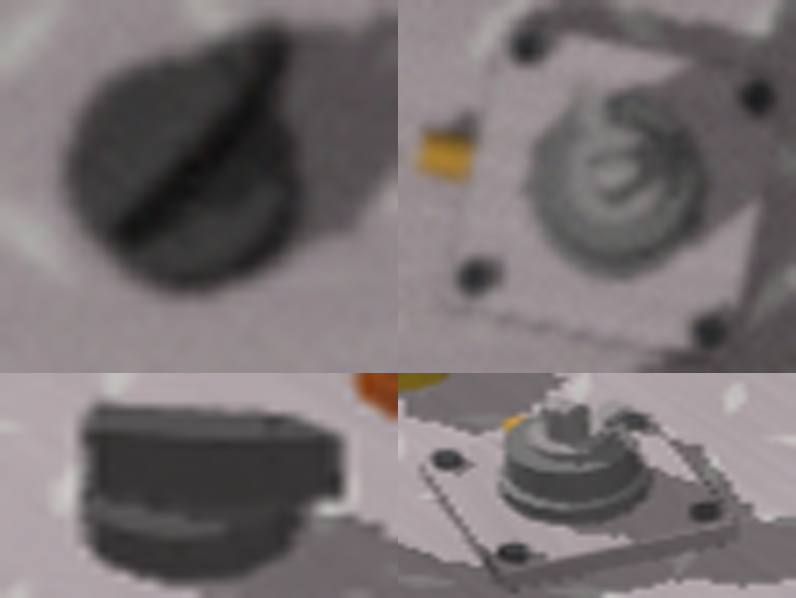

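The crop shows the dark grey knob with its nose up and to the right, which is about -45° in world axes. It also shows the large grey valve with its upright D-shaft near crop (612,178), and the tab pointing roughly up. The sizes and heights agree with the description (bar top 54 mm, skirt 47 mm, manifold 90 mm). Next I'll work out the approach.

```bash
cat >> h.py <<'E'
from scipy.spatial.transform import Rotation as Ro
def plan(target,yaw_y,s=None):
    """target TCP xyz, yaw of tool y axis deg, pointing down -> rotvec deg + shift in tool axes"""
    s=s or sense(); R0=Ro.from_quat(s['orientation']); z=np.array([0,0,-1.]); y=np.array([np.cos(np.radians(yaw_y)),np.sin(np.radians(yaw_y)),0])
    R1=Ro.from_matrix(np.c_[np.cross(y,z),y,z]); 
    return (R0.inv()*R1).as_rotvec(degrees=True).round(2),R0.inv().apply(np.array(target)-s['tool_pos']).round(4)
E
python3 - <<'E'
from h import *
s=sense(); print(s); print(Ro.from_quat(s['orientation']).as_matrix().round(3))
for a in (45,-135): print(a,plan([.5868,.2535,.16],a))
E
```

```text
{'time': 0.1, 'joint_positions': array([ 1.21300701e+00,  2.60621075e-01, -1.39219567e-01,  1.17270746e+00,
       -2.55492159e-05,  1.57081548e+00]), 'qd': array([-7.22001488e-05, -1.67433533e-03,  3.02797474e-03,  1.40844900e-03,
        5.95079817e-04,  1.62608406e-03]), 'tau': array([-1.02998317e-04, -4.06507266e+01,  2.54528099e+01,  1.01263160e-02,
        2.46043732e-05,  1.01205802e-05]), 'tool_pos': array([0.18365337, 0.49118463, 0.23055445]), 'orientation': array([ 1.77951325e-01,  9.84038901e-01, -8.64183254e-04, -1.43278068e-04]), 'ft_force': array([ 0.12450747,  0.36813698, -0.19995165]), 'wrist_torque': array([0.01012364, 0.03526912, 0.04145995]), 'grasp_force': 0.0, 'opening': 0.085389998060184}
[[-0.937  0.35  -0.001]
 [ 0.35   0.937 -0.002]
 [-0.    -0.002 -1.   ]]
45 (array([-1.00e-01,  2.00e-02,  2.45e+01]), array([-0.4609, -0.0813,  0.0707]))
-135 (array([-3.000e-02, -1.400e-01, -1.555e+02]), array([-0.4609, -0.0813,  0.0707]))
```

Emit:
{"api": "arm_command", "payload": {"targets": "0 0 6 -0.04 -0.007 0.003 0.045; 0 0 12 -0.08 -0.014 0.006 0.045; 0 0 18 -0.12 -0.021 0.01 0.045; 0 0 22 -0.16 -0.028 0.015 0.045; 0 0 24.5 -0.2 -0.035 0.02 0.045; 0 0 24.5 -0.24 -0.042 0.025 0.045; 0 0 24.5 -0.28 -0.049 0.03 0.045; 0 0 24.5 -0.32 -0.056 0.035 0.045; 0 0 24.5 -0.36 -0.063 0.04 0.045; 0 0 24.5 -0.4 -0.071 0.045 0.045; 0 0 24.5 -0.44 -0.078 0.05 0.045; 0 0 24.5 -0.461 -0.0813 0.055 0.045; 0 0 24.5 -0.461 -0.0813 0.06 0.045; 0 0 24.5 -0.461 -0.0813 0.06 0.045; 0 0 24.5 -0.461 -0.0813 0.06 0.045; 0 0 24.5 -0.461 -0.0813 0.06 0.045"}}

```text
time: 1.43
tool_pos: [0.586, 0.2548, 0.1713]
orientation: [0.382, 0.924, -0.0, -0.0]
ft_force: [0.4, -0.6, -0.0]
opening: 0.0452
grasp_force: 0.0
```

```bash
python3 - <<'E'
from h import *
s=sense(); print(s['time'],s['tool_pos'],s['joint_positions'].round(2),Ro.from_quat(s['orientation']).as_matrix()[:,1].round(3))
d=cam('wrist'); np.savez('w1.npz',**d); c=-d['R'].T@d['t']; print('cam',c,d['R'].round(2).tolist())
print('knob px',proj(d,[.5868,.2535,.054]),'valve px',proj(d,[.481,.086,.094]))
cv2.imwrite('pics/w1.png',d['color'][:,:,::-1])
E
```

```text
1.4333 [0.58596844 0.25478698 0.17133268] [0.41 0.48 0.05 1.14 0.   1.19] [ 0.706  0.708 -0.001]
cam [0.52741102 0.31302895 0.31378773] [[0.71, 0.71, -0.0], [0.67, -0.67, 0.32], [0.23, -0.22, -0.95]]
knob px [280.11515048 205.23636927] valve px [  4.74858793 281.56614255]
```

View pics/w1.png

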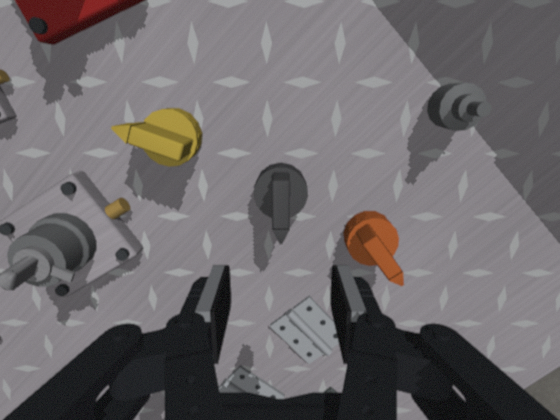

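The wrist view shows the dark grey knob with its bar upright from about (281,173) to its nose at (281,243), so it lines up with the tool. The valve is at (45,255), with its tab toward (62,272). I'll refine the knob position from this view.

```bash
python3 - <<'E'
from h import *
d=dict(np.load('w1.npz')); P=cloud(d)
Q=P[155:255,240:320].reshape(-1,3); z=Q[:,2]
q=Q[(z>.047)&(z<.06)]; r=cv2.minAreaRect(q[:,:2].astype(np.float32)*1000); print(len(q),q.mean(0),r)
q2=Q[(z>.018)&(z<.026)]; print(len(q2),cv2.minEnclosingCircle(q2[:,:2].astype(np.float32)*1000))
# axis frame at -45: along/perp extents
n=np.array([1,-1])/2**.5; p=np.array([1,1])/2**.5
print('along',(q[:,:2]@n).min(),(q[:,:2]@n).max(),'perp',(q[:,:2]@p).min(),(q[:,:2]@p).max(),'z',np.median(q[:,2]))
u=q[:,:2]@n; v=q[:,:2]@p; m=u<u.min()+.036
xs=np.linspace(u.min()+.004,u.min()+.034,7); print([np.round(1e3*(v[(u>a-.003)&(u<a+.003)].min()+v[(u>a-.003)&(u<a+.003)].max())/2,1) for a in xs])
a0=u.min()+.020; A=n*a0+p*np.median(v[m]); print('axis',A); print('plan',plan([*A,.026],45))
E
```

```text
1064 [0.58920527 0.25154565 0.05338639] ((592.291015625, 248.59609985351562), (13.62039566040039, 54.18092727661133), 44.63136291503906)
1405 ((587.362548828125, 253.36135864257812), 23.435726165771484)
along 0.2159051446686427 0.2701221543167066 perp 0.5877008446584702 0.6013212184358789 z 0.0535758368280061
[np.float64(594.5), np.float64(594.5), np.float64(594.5), np.float64(594.5), np.float64(594.5), np.float64(594.5), np.float64(594.5)]
axis [0.58741761 0.25379735]
plan (array([-0.01, -0.02,  0.1 ]), array([-1.900e-03,  1.000e-04,  1.457e-01]))
```

Emit:
{"api": "arm_command", "payload": {"targets": "0 0 0 -0.001 0 0.035 0.045; 0 0 0 -0.002 0 0.07 0.045; 0 0 0 -0.002 0 0.105 0.045; 0 0 0 -0.002 0 0.13 0.045; 0 0 0 -0.002 0 0.145 0.045; 0 0 0 -0.002 0 0.145 0.045; 0 0 0 -0.002 0 0.145 0.025; 0 0 0 -0.002 0 0.145 0.01; 0 0 0 -0.002 0 0.145 0; 0 0 0 -0.002 0 0.145 0; 0 0 0 -0.002 0 0.145 0; 0 0 0 -0.002 0 0.145 0; 0 0 0 -0.002 0 0.145 0; 0 0 0 -0.002 0 0.145 0", "force": 80}}

```text
time: 2.65
tool_pos: [0.5902, 0.2537, 0.0287]
orientation: [0.383, 0.924, 0.002, 0.001]
ft_force: [-0.6, 1.1, 6.8]
opening: 0.0126
grasp_force: 79.6
```

Emit:
{"api": "arm_command", "payload": {"targets": "0 0 0 -0.002 0 -0.02 0; 0 0 0 -0.002 0 -0.055 0; 0 0 0 -0.002 0 -0.09 0; 0 0 -5 -0.002 0 -0.125 0; 0 0 -11 -0.01 -0.01 -0.155 0; 0 0 -18 -0.022 -0.03 -0.17 0; 0 0 -25 -0.036 -0.05 -0.18 0; 0 0 -32 -0.05 -0.075 -0.184 0; 0 0 -39 -0.065 -0.1 -0.184 0; 0 0 -46 -0.077 -0.12 -0.184 0; 0 0 -53 -0.077 -0.121 -0.184 0; 0 0 -60 -0.077 -0.121 -0.184 0; 0 0 -60 -0.077 -0.121 -0.184 0; 0 0 -60 -0.077 -0.121 -0.184 0; 0 0 -60 -0.077 -0.121 -0.184 0", "force": 100}}

```text
time: 3.9
tool_pos: [0.5576, 0.1129, 0.2105]
orientation: [-0.129, 0.992, -0.0, 0.0]
ft_force: [0.3, 0.1, -0.3]
opening: 0.0124
grasp_force: 97.7
```

```bash
python3 - <<'E'
from h import *
s=sense(); print(s['time'],s['tool_pos'],s['joint_positions'].round(2),s['opening'],s['grasp_force'],Ro.from_quat(s['orientation']).as_matrix().round(3).tolist())
d=cam('wrist'); np.savez('w2.npz',**d); print('cam',-d['R'].T@d['t'])
u,v=proj(d,[.481,.086,.08]); print(u,v)
im=d['color'][:,:,::-1].copy()
u,v=int(u),int(v); c=im[max(v-60,0):v+60,max(u-80,0):u+80]; print(c.shape,max(u-80,0),max(v-60,0))
cv2.imwrite('pics/w2.png',np.hstack([cv2.resize(im,(400,300)),cv2.resize(c,(400,300),interpolation=cv2.INTER_CUBIC)]))
E
```

```text
3.9 [0.55758511 0.11288571 0.21051939] [ 0.2   0.34 -0.07  1.15 -0.   -0.06] 0.012399891064321818 97.73417115211487 [[-0.967, -0.257, 0.0], [-0.257, 0.967, 0.0], [-0.0, -0.0, -1.0]]
cam [0.47758069 0.09187269 0.35289917]
270.95504671716566 91.84533120287146
(120, 160, 3) 190 31
```

View pics/w2.png

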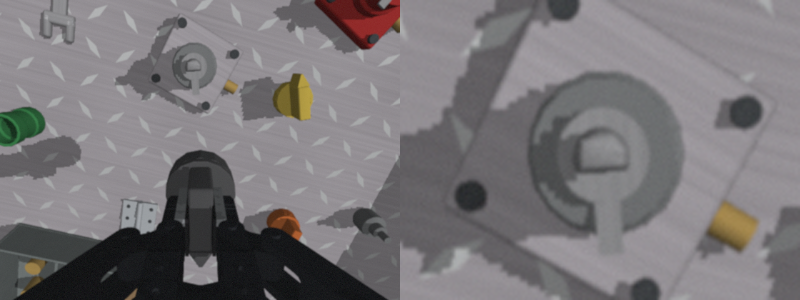

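The wrist view shows the shaft standing inside the nut at crop (602,153). Its flat faces the tab, which points down the image to (610,252), so the flat direction is only a little off the current nose direction. I'll measure the exact angle and axis, and how the knob sits in the grip.

```bash
python3 - <<'E'
from h import *
d=dict(np.load('w2.npz')); P=cloud(d); s=sense()
Q=P[31:151,190:350].reshape(-1,3); z=Q[:,2]
def circ(q):
    A=np.c_[2*q[:,:2],np.ones(len(q))]; x=np.linalg.lstsq(A,(q[:,:2]**2).sum(1),rcond=None)[0]; return x[:2],np.sqrt(x[2]+x[:2]@x[:2])
print(np.histogram(z,bins=np.arange(.05,.1,.003)))
for lo,hi in [(.0655,.071),(.088,.1)]:
    q=Q[(z>lo)&(z<hi)]; h=cv2.convexHull(q[:,:2].astype(np.float32)*1000)[:,0]; print(lo,len(q),q.mean(0).round(4),cv2.minEnclosingCircle(h),cv2.minAreaRect(h), 'z',np.median(q[:,2]))
top=Q[z>.088]; print(len(top))
g=cv2.cvtColor(d['color'],cv2.COLOR_RGB2GRAY)
# tab midpoints from pixel rays: crop coords
f=lambda x,y:(190+(x-400)/2.5,31+y/2.5)
nut=plane(d,[f(602,153)],.068)[0]
for a in ((610,248),(609,225),(607,205)):
    p=plane(d,[f(*a)],.065)[0]; v=p-nut; print('tab',p,np.linalg.norm(v[:2]),np.degrees(np.arctan2(v[1],v[0])))
a,b=plane(d,[f(578,171),f(628,168)],.093); v=b-a; print('flat edge',a,b,np.degrees(np.arctan2(v[1],v[0])),np.linalg.norm(v))
# tab rows edges
for r in range(113,132,3): print(r,g[r,262:290].tolist())
# knob in hand
K=P[200:400,200:360].reshape(-1,3); m=(K[:,2]>.18)&(K[:,2]<.25); print('hand z',np.histogram(K[m,2],bins=np.arange(.18,.25,.004)))
E
```

```text
(array([  0,   0,   0, 867, 811, 542, 316,   0,   0,   0,   0,   0,   0,
        73, 262,  10]), array([0.05 , 0.053, 0.056, 0.059, 0.062, 0.065, 0.068, 0.071, 0.074,
       0.077, 0.08 , 0.083, 0.086, 0.089, 0.092, 0.095, 0.098]))
0.0655 804 [0.4838 0.0869 0.0677] ((490.0962829589844, 88.02766418457031), 21.932910919189453) ((487.7698059082031, 90.79920959472656), (42.165733337402344, 27.642780303955078), 42.07424545288086) z 0.0677759115443097
0.088 345 [0.481  0.0856 0.0931] ((482.2406311035156, 86.0320053100586), 7.905235767364502) ((480.4739990234375, 85.3381118774414), (11.778475761413574, 15.576079368591309), 19.019481658935547) z 0.09318536070866268
345
tab [0.50868373 0.09523109 0.065     ] 0.028875519330098756 19.291767051679344
tab [0.5018524  0.09313316 0.065     ] 0.02173642863735175 20.0214022101177
tab [0.49609232 0.09099314 0.065     ] 0.015591832570373769 19.879572559732242
flat edge [0.48745612 0.08092381 0.093     ] [0.4830884  0.09425655 0.093     ] 108.13847352550842 0.014029925098148524
113 [94, 94, 87, 80, 78, 95, 124, 133, 130, 133, 136, 134, 137, 131, 131, 12
[... 479 characters left out ...]
5 [106, 105, 105, 118, 139, 133, 130, 135, 135, 134, 134, 134, 134, 132, 129, 132, 133, 141, 147, 150, 149, 149, 150, 149, 151, 149, 147, 148]
128 [151, 151, 148, 148, 148, 147, 146, 140, 133, 131, 133, 135, 135, 134, 131, 131, 136, 144, 151, 149, 152, 150, 150, 149, 150, 149, 149, 149]
131 [152, 150, 155, 151, 150, 149, 149, 139, 136, 133, 135, 132, 136, 134, 132, 132, 134, 139, 146, 149, 146, 149, 151, 151, 150, 150, 151, 149]
hand z (array([ 115,  200,  227,  231,  224, 1866,  671,  104,  174,  323,  390,
        456,  496, 3159, 1081,  407,  760]), array([0.18 , 0.184, 0.188, 0.192, 0.196, 0.2  , 0.204, 0.208, 0.212,
       0.216, 0.22 , 0.224, 0.228, 0.232, 0.236, 0.24 , 0.244, 0.248]))
```

```bash
python3 - <<'E'
from h import *
d=dict(np.load('w2.npz')); P=cloud(d); s=sense(); R=Ro.from_quat(s['orientation']); H=d['z_map'].shape
L=(P-s['tool_pos'])@R.as_matrix()   # tool frame
u,v=proj(d,s['tool_pos']); print('tcp px',u,v)
m=(L[...,2]>.003)&(L[...,2]<.013)&(abs(L[...,0])<.04)&(abs(L[...,1])<.03)
q=L[m]; print(len(q),q.min(0),q.max(0),np.median(q[:,2]))
h=cv2.convexHull(q[:,:2].astype(np.float32)*1000)[:,0]; far=h[h[:,0]>2]
A=np.c_[2*far,np.ones(len(far))]; x=np.linalg.lstsq(A,(far**2).sum(1),rcond=None)[0]; print('circle fit',x[:2],np.sqrt(x[2]+x[:2]@x[:2]))
print('lsq center fixed r', __import__('scipy.optimize').optimize.least_squares(lambda c:np.hypot(*(far-c).T)-23.5,[0,0]).x)
m=(L[...,2]<-.018)&(L[...,2]>-.028)&(abs(L[...,1])<.012)&(L[...,0]<.03)&(L[...,0]>-.04); b=L[m]; print('bar',len(b),b[:,:2].min(0),b[:,:2].max(0),np.median(b[:,2]))
for a in np.arange(-.032,.022,.006):
    w=b[(b[:,0]>a)&(b[:,0]<a+.006)]; 
    if len(w)>5: print(round(a,3),len(w),(1e3*np.percentile(w[:,1],[1,99])).round(1),np.median(w[:,2]).round(4))
E
```

```text
tcp px 279.74803644810174 281.06980709194073
2652 [-0.00293558 -0.02266861  0.00303131] [0.02483929 0.02346144 0.01299288] 0.006855828661528705
circle fit [1.94302123 0.3287586 ] 23.05864164194762
lsq center fixed r [1.31515897 0.32234169]
bar 4008 [-0.03348852 -0.01198665] [0.02203783 0.01199252] -0.024935536025005957
-0.032 107 [-2.9  3.4] -0.0224
-0.026 220 [-5.6  5.8] -0.024
-0.02 375 [-6.   6.6] -0.025
-0.014 402 [-5.9  6.4] -0.0252
-0.008 408 [-5.8  6.4] -0.0252
-0.002 424 [-5.7  6.3] -0.0252
0.004 440 [-5.7  6.2] -0.0251
0.01 871 [-11.7  11.7] -0.0249
0.016 752 [-6.6  6.9] -0.0244
```

Emit:
{"api": "arm_command", "payload": {"targets": "0 0 -1 0.015 -0.0015 0.005 0; 0 0 -2 0.035 -0.003 0.01 0; 0 0 -3 0.055 -0.005 0.02 0; 0 0 -4 0.07 -0.006 0.035 0; 0 0 -4 0.0782 -0.0069 0.05 0; 0 0 -4 0.0782 -0.0069 0.065 0; 0 0 -4 0.0782 -0.0069 0.0705 0; 0 0 -4 0.0782 -0.0069 0.0705 0; 0 0 -4 0.0782 -0.0069 0.0705 0; 0 0 -4 0.0782 -0.0069 0.0705 0"}}

```text
time: 4.78
tool_pos: [0.4849, 0.0862, 0.1406]
orientation: [-0.165, 0.986, 0.0, 0.001]
ft_force: [0.0, -0.6, -1.1]
opening: 0.0122
grasp_force: 97.7
```

```bash
python3 - <<'E'
from h import *
s=sense(); print(s['time'],s['tool_pos'],s['joint_positions'].round(2),s['ft_force'],s['wrist_torque'],s['opening']); R=Ro.from_quat(s['orientation']).as_matrix(); print(R.round(3).tolist())
a=s['tool_pos']+R@[.0016,.0003,0]; print('axis',a,'nose yaw',np.degrees(np.arctan2(-R[1,0],-R[0,0])))
print('err tool',R.T@(np.array([.4823,.086,a[2]])-a))
t=[]
for n,z in (('side',.1),('top',.14)):
    d=cam(n); u,v=map(int,proj(d,[.4823,.086,z])); t.append(cv2.resize(d['color'][v-35:v+35,u-35:u+35,::-1],(400,400),interpolation=cv2.INTER_CUBIC))
cv2.imwrite('pics/pre.png',np.hstack(t))
E
```

```text
4.7833 [0.4848998  0.08619669 0.14064026] [ 0.18  0.26 -0.38  0.92  0.   -0.16] [ 0.04423391 -0.56992067 -1.14627451] [ 0.05201386 -0.02364329 -0.031233  ] 0.01216414409592171
[[-0.946, -0.325, 0.002], [-0.325, 0.946, 0.0], [-0.002, -0.0, -1.0]]
axis [0.48328929 0.08595956 0.14063749] nose yaw 18.995646892094673
err tool [ 9.22249865e-04  3.60249767e-04 -1.64630219e-06]
```

View pics/pre.png

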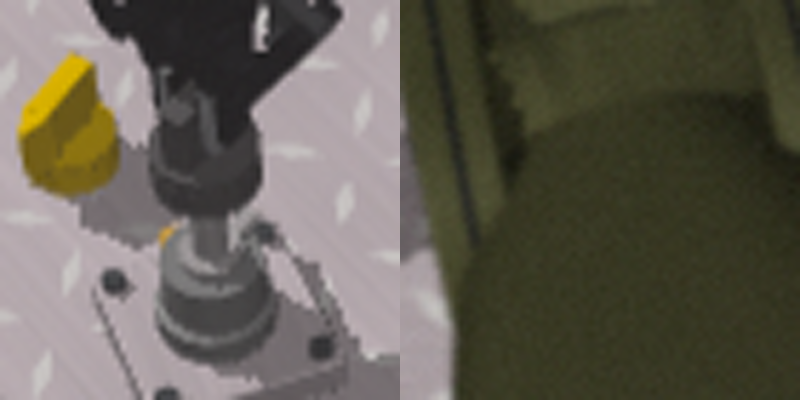

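The side view shows the knob hanging upright just above the shaft and centred on it (crop x≈207). I'll lower it now while watching the force.

Emit:
{"api": "arm_command", "payload": {"targets": "0 0 0 0.001 0.0003 0.005 0; 0 0 0 0.001 0.0003 0.01 0; 0 0 0 0.001 0.0003 0.015 0; 0 0 0 0.001 0.0003 0.018 0; 0 0 0 0.001 0.0003 0.021 0; 0 0 0 0.001 0.0003 0.024 0; 0 0 0 0.001 0.0003 0.024 0; 0 0 0 0.001 0.0003 0.024 0"}}

```text
time: 5.55
tool_pos: [0.4826, 0.0858, 0.1156]
orientation: [-0.165, 0.986, -0.0, -0.0]
ft_force: [0.1, 0.6, -1.2]
opening: 0.0119
grasp_force: 97.7
```

Emit:
{"api": "arm_command", "payload": {"targets": "0 0 0 0 0 0.003 0; 0 0 0 0 0 0.006 0; 0 0 0 0 0 0.008 0; 0 0 0 0 0 0.008 0; 0 0 0 0 0 0.008 0", "force": 120}}

```text
time: 5.97
tool_pos: [0.4825, 0.0857, 0.1076]
orientation: [-0.165, 0.986, -0.0, -0.0]
ft_force: [0.4, -0.3, -0.6]
opening: 0.0115
grasp_force: 119.9
```

Still no force at 15 mm in, so the knob is sliding freely onto the shaft. Next I'll press through the spring.

Emit:
{"api": "arm_command", "payload": {"targets": "0 0 0 0 0 0.002 0; 0 0 0 0 0 0.004 0; 0 0 0 0 0 0.006 0; 0 0 0 0 0 0.008 0; 0 0 0 0 0 0.008 0; 0 0 0 0 0 0.008 0"}}

```text
time: 6.47
tool_pos: [0.4831, 0.0858, 0.1009]
orientation: [-0.165, 0.986, 0.0, 0.001]
ft_force: [-2.3, -1.4, 9.5]
opening: 0.0118
grasp_force: 121.6
```

Emit:
{"api": "arm_command", "payload": {"targets": "0 0 0 0 0 0.001 0; 0 0 0 0 0 0.002 0; 0 0 0 0 0 0.003 0; 0 0 0 0 0 0.004 0; 0 0 0 0 0 0.004 0; 0 0 0 0 0 0.004 0"}}

```text
time: 6.97
tool_pos: [0.4834, 0.0859, 0.0993]
orientation: [-0.165, 0.986, 0.0, 0.002]
ft_force: [-6.6, -1.2, 25.3]
opening: 0.0121
grasp_force: 124.9
```

```bash
python3 - <<'E'
from h import *
s=sense(); print(s['time'],s['tool_pos'],s['ft_force'],s['wrist_torque'])
d=cam('wrist'); P=cloud(d); R=Ro.from_quat(s['orientation']).as_matrix(); L=(P-s['tool_pos'])@R
m=(L[...,2]>0)&(L[...,2]<.013)&(L[...,0]>.008)&(L[...,0]<.03)&(abs(L[...,1])<.02); print('skirt top z',np.median(P[m][:,2]),m.sum())
m=(L[...,2]<-.018)&(L[...,2]>-.032)&(abs(L[...,1])<.005)&(L[...,0]<.014)&(L[...,0]>-.02); print('bar top z',np.median(P[m][:,2]))
e=cam('side'); u,v=map(int,proj(e,[.4823,.086,.08])); c=cv2.resize(e['color'][v-35:v+35,u-35:u+35,::-1],(400,400),interpolation=cv2.INTER_CUBIC)
w=cv2.resize(d['color'][100:380,140:420,::-1],(400,400)); cv2.imwrite('pics/end.png',np.hstack([c,w]))
E
```

```text
6.9667 [0.48336103 0.08590799 0.0993078 ] [-6.56171604 -1.1608484  25.30624105] [-0.28622225  1.72932916 -0.07976391]
skirt top z 0.09235520258979436 1971
bar top z 0.12439236880491428
```

View pics/end.png

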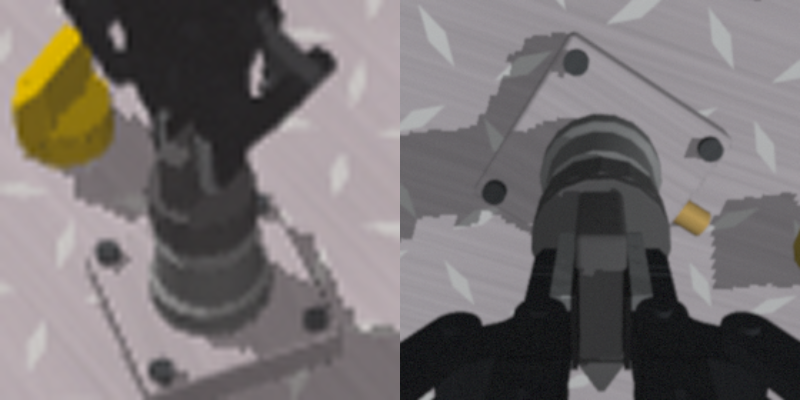

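The knob is down on the nut side with the shaft hidden. Its skirt top reads 92.4 mm (93 expected) and its bar top 124.4 mm (125 expected). With 25 N of press, that means it's seated and on the stop, so I'll hand in.

```bash
python3 -c "
from workcell import manip; print(manip.sign_off())"
```

```text
the job is handed in; nothing more can be done
None
```

The dark grey knob is fully on the large grey valve's D-shaft with the flats matched, the spindle is pressed to its stop at about 25 N, and I handed the job in with the arm still gripping and pressing.

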